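Tare the spring-counting scale

ROBOT

A 6-joint arm with a two-finger parallel gripper is mounted at the origin on the work surface. World frame = base frame: x ahead of the robot, y to its left, z up, the work surface at z = 0. Lengths are in mm, angles in rad, forces in N, time in s.
With the tool pointing down it reaches from about 300 to 775 mm from the base axis. Payload 14.6 kg.
Tool frame: the origin (TCP) lies at the very end of the fingers, on their centre line; the grasp point (between the pads) lies 19 mm behind it (grip_point_offset is the distance from the TCP to the grasp point, in mm); z points along the fingers, y is the line along which they close (so a half turn about z gives the same grasp; the last joint's range is limited). The gripper opens to 94 mm and grips with 3 to 60 N. Pads are 16 mm wide; open, the fingers measure 119 mm over their backs; the gripper's body (75 mm by 177 mm) begins 78 mm behind the grasp point.
Start: joints at [-1.277, 0.3, 1.521, -0, 1.321, -0.067], TCP at [194.155, -514.58, 205.446] pointing down, gripper open.
Joint ranges: [-3.03, 3.03], [-0.79, 2.21], [0.23, 2.52], [-1.04, 4.18], [0, 3.07], [-2.55, 2.55]. Speed limits (rad/s): [2.22, 2.22, 2.57, 3.14, 3.14, 3.14].

INTERFACE

Orientations are given as [roll, pitch, yaw] about the fixed x, y, z axes, in that order (R = Rz(yaw) Ry(pitch) Rx(roll)).
In Python, from cell import read_state, camera, camera_info, sign_off, grip_point_offset gives the robot as it stands.
- The arm moves only by the shell command python3 -m handwheel 'ROWS' [FORCE]. ROWS is text: rows parted by semicolons, each of 5 numbers parted by spaces: the shift along the world's x, y, z in units of 40 mm (1.0 is 40 mm), then the turn about the world's z in units of 5 degrees (1.0 is 5 degrees), then the closure, from 0 (fully open) to 1 (shut). In form: dx dy dz yaw gripper; .... A call has 1 to 12 rows; each row shifts and turns the commanded pose from where the row before left it; what a row does not reach is not made up. A row lasts 1/12 s, in which the tool goes at most 41.7 mm and 7.16 degrees, less where a joint would pass 70% of its speed; a pose out of reach is approached as far as the arm can. A call is refused whole if a number of a shift passes 1 or a number of a turn 1, either way. A call with a gripper value outside its range is refused whole. The fingers move at their own pace and stop on an object; FORCE is the grip in N (left out, the last holds). Time passes only in rows, so rows that do not move let the fingers close. It gives the time, the measured TCP pose, the force, the opening and the grip force at its end, in the units of the state.
- read_state(): the state, without advancing time (a new reading comes with each control period).
- camera(name): name is "scene" or "top" or "wrist"; returns (picture, depth): 384x512x3 uint8, red, green, blue; 384x512 float32, mm along the optical axis (not along the pixel's ray), 0 where there is no reading.
- camera_info(name): a dict with "intrinsics" (3x3 intrinsics, pixels), "k1" (the pictures are not rectified: a ray, as slopes to the right and down, at radius r is drawn at 1 + k1 r^2 times it, then the intrinsics apply), "world_from_camera" (4x4, takes a point from camera to world coordinates). Camera axes: x right, y down, z forward; pixel columns grow to the right and rows downward; lengths in mm; the calibration is good to about 2 mm. A picture is of the moment at which its call begins: read the wrist's pose just before it. camera_info takes no time and is no camera call; for the wrist camera it gives the pose at the moment of the call.
- sign_off(): hands the job in; it is judged then, once.
The state is a dict: "clock": time; "joints": joint angles; "qd": joint speeds; "effort": joint torques, N m; "eef_pos": TCP position; "eef_rot": TCP orientation; "wrist_force": force on the tool from outside, world axes, zero at the start; "moment": the same for the moment, N m; "finger_gap": finger opening in mm; "finger_force": force on a finger pad.
Only numpy, scipy, OpenCV 4.12 (cv2) and the standard library are available. Lean on these libraries where they do the work, as an engineer would, in place of code of your own. Each camera call takes 0.05 s, during which the arm holds its last target. There are 200 camera calls.

TASK

Tare the counting scale for the empty spring tray that stands in its parts well: push the hinged steel flap down from outside until it lies shut over the well, without letting it slam, and then reach a fingertip into the round recess at the front right of the scale (the robot's right), press the sunken tare key fully down for about half a second and let it spring back up. Nothing is picked up: the tray, the standby key in the square recess and the parts and tools on the bench are left as they are, and at the end the flap lies shut.

Things in the scene. Friction and masses are not known exactly. Their poses are not given: they have to be found in the camera images.
- scale: Pale counting scale fixed to the bench, 230 by 230 mm, deck 72 mm high. Origin under its centre, on the bench; x from its front (key deck, robot side) to its rear, y to its left, z up; turned up to 0.3 rad. In its frame (mm): parts well x -20 to 100, y -62 to 78, 42 deep, with a weighing pan inside; round tare recess at x -75, y -82, square standby recess at x -75, y 82, flat display between.
- flap_hinge (a point): Middle of the flap's hinge line, fixed on the scale at x +40, y +90, z +74 mm in scale coordinates. The hinge line runs along the scale's x axis, at the left (+y) side of the well.
- flap (a joint): Opening angle of the steel flap, rad: 0 = shut, flat on the deck over the well, free edge to the scale's right (-y); grows as the free edge rises and swings to the left; 1.57 = upright, stop at 1.92. A friction hinge holds it at any angle (it does not fall); closing takes about 1 to 3 N near the free edge. Starts open, 1.15 to 1.8.
- flap_edge (a point): Middle of the flap's free edge, on the outer face (the top when shut). The flap is a flat 3 mm plate, 136 mm along the hinge, reaching 158 mm from the hinge to this edge; its outer face lies 1 mm outside the hinge line. Here a finger tab 44 mm wide sticks out 14 mm more. Moves with the flap.
- tare_well (a point): Centre of the mouth of the round tare recess, level with the deck, 72 mm above the bench. The recess is a round well 48 mm in diameter and 32 mm deep with upright walls.
- tare_top (a point): Centre of the top of the tare key, a round black key 24 mm in diameter in the middle of the round recess, its top 20 mm below the deck when up. Moves with the key.
- tare (a joint): Travel of the tare key in m: 0 = up, 0.006 = fully down. It is sprung: starts to move at about 1.1 N, fully down at about 4.1 N, and comes back up when let go.
- standby (a joint): Travel of the standby key in m, 0 = up, 0.006 = fully down; a square black key of 22 mm in the square recess (44 mm by 44 mm) at the front left of the scale. Not to be pressed.
- tray_mid (a point): Centre, half-way up, of the loose empty aluminium spring tray, 80 by 60 by 16 mm, standing on the weighing pan in the well, its rim 16 mm below the deck. Stays where it is.
- key_cup: Loose nickel key cup, 38 mm domed disc 8 mm high with an arm and hinge tube reaching 54 mm from its centre, lying on the bench to the right of the scale. Origin under the centre of the disc. Stays where it is.
- octave: Loose brass octave mechanism, about 82 by 62 mm and 14 mm high, lying on the bench to the right of the scale, behind the key cup. Origin under its middle. Stays where it is.
- burnisher: Loose bone burnisher, 128 by 18 by 6 mm, lying on the bench to the left of the scale, beyond the pliers. Origin under its middle. Stays where it is.
- pliers: Loose blued steel spring pliers, 153 mm long, 50 mm wide, 12 mm high, lying on the bench to the left of the scale. Origin under the middle. Stays where it is.

How it is judged (in metres and radians):
On the way, in this order (a step that is already met when the one before it is completed fails the run):
1. the flap is pushed shut over the well (value of joint flap below 0.05 rad and value of joint tare below 0.002 m), for 0.2 s.
2. with the flap shut, the tare key is pressed fully down by a fingertip (value of joint tare above 0.0045 m and value of joint flap below 0.05 rad and contact force between the fingers and tare above 0.5 N), for 0.25 s.
At the end, for the whole second after the job is handed in: The flap lies shut (within 0.05 rad), the tare key has been pressed at least 4.5 mm down for 0.25 s with the flap shut and is up again (within 1.5 mm), the standby key is up, and the tray, key cup, octave mechanism, burnisher and pliers are within 10 mm of where they started (value of joint flap below 0.05 rad and value of joint each of tare, standby below 0.0015 m and distance of each of tray_mid, key_cup, octave, burnisher, pliers from where it was at the start of the episode below 0.01 m); the robot touches nothing.
It fails at once if the flap slams: it reaches the deck faster than 2.5 rad/s (value of joint flap below 0.12 rad and velocity of joint flap below -2.5 rad/s).
It fails at once if the standby key is pressed (value of joint standby above 0.003 m).
It fails at once if the tray in the well is shifted or lifted by more than 10 mm (distance of tray_mid from where it was at the start of the episode above 0.01 m).
It fails at once if a part or tool on the bench is shifted or lifted by more than 10 mm (distance of any of key_cup, octave, burnisher, pliers from where it was at the start of the episode above 0.01 m).
It also fails if it takes over 53 s, if anything falls off the work surface, if the arm or the gripper's body presses on something with over 40 N, if the wrist force passes 120 N, or if a joint passes its speed limit or range.

## Working session

There is one attempt and no reset: what is moved stays moved. The work goes in short steps, Python scripts to look and compute and a shell command to move; the robot and the scene stay as the last step left them, time stands still between calls to the robot, and variables do not carry over. Pictures are saved under pics/ and viewed, at most 10 in all, crops included, and the job is handed in when it is done.

```bash
mkdir -p pics
cat > h.py <<'E'
import numpy as np, cv2
from cell import *
def cloud(n):
    im,d=camera(n); c=camera_info(n); K=np.array(c["intrinsics"]); k1=c["k1"]
    v,u=np.mgrid[0:384,0:512]
    xd=(u-K[0,2])/K[0,0]; yd=(v-K[1,2])/K[1,1]; x,y=xd.copy(),yd.copy()
    for _ in range(20):
        s=1+k1*(x*x+y*y); x,y=xd/s,yd/s
    T=np.array(c["world_from_camera"])
    P=np.stack([x*d,y*d,d],-1)@T[:3,:3].T+T[:3,3]
    P[d==0]=np.nan
    return im,d,P
E
python3 - <<'E'
from h import *
for n in("top","scene"):
    im,d,P=cloud(n); np.save(n+".npy",P); cv2.imwrite(f"pics/{n}.png",im[:,:,::-1]); print(np.round(camera_info(n)["world_from_camera"],2))
s=read_state();print(s["clock"],s["eef_pos"],s["eef_rot"],s["finger_gap"])
E
```

```text
[[ 1.0000e-02 -9.9000e-01  1.3000e-01  4.8467e+02]
 [-1.0000e+00 -1.0000e-02 -2.0000e-02  8.5040e+01]
 [ 2.0000e-02 -1.3000e-01 -9.9000e-01  8.0084e+02]
 [ 0.0000e+00  0.0000e+00  0.0000e+00  1.0000e+00]]
[[ 3.20000e-01  8.00000e-01 -5.10000e-01  1.15054e+03]
 [ 9.50000e-01 -2.60000e-01  1.80000e-01 -1.42480e+02]
 [ 1.00000e-02 -5.40000e-01 -8.40000e-01  1.01167e+03]
 [ 0.00000e+00  0.00000e+00  0.00000e+00  1.00000e+00]]
0.1 [ 194.08623918 -514.38443545  204.95428472] [-3.14060815e+00 -4.14937528e-05  3.60818951e-01] 93.94766128140957
```

View pics/top.png

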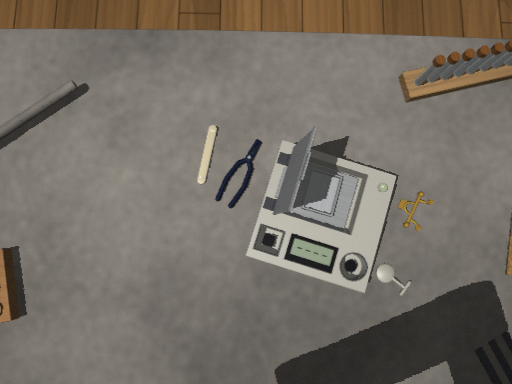

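View pics/scene.png

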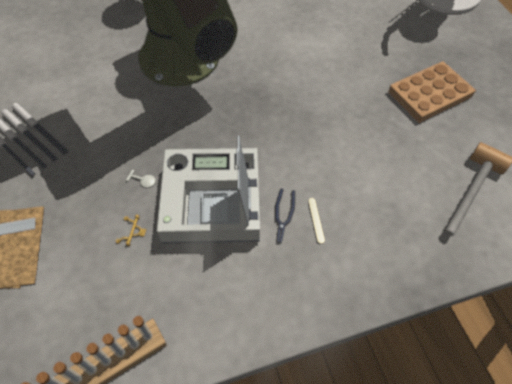

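The top view shows the scale with corners near (282,141), (397,176), (366,291) and (247,255). The tare recess is at (353,265), and the open flap runs (314,130)–(276,212). The scene view confirms this and shows the flap near upright.

Run:
```python
from h import *
P=np.load("top.npy")
v,u=np.mgrid[0:384,0:512]
roi=(u>235)&(u<405)&(v>120)&(v<300)
m=roi&(abs(P[...,2]-72)<6)
n,l,st,_=cv2.connectedComponentsWithStats(m.astype('uint8'))
k=1+np.argmax(st[1:,4]); q=P[l==k]
print("deck z",np.median(q[:,2]))
(c,s,a)=cv2.minAreaRect(q[:,:2].astype('float32')); print(c,s,a)
# recess direction
for a_,b in ((353,265),(269,240)): print(P[b,a_])
th=np.deg2rad(a); th=(th+np.pi/4)%(np.pi/2)-np.pi/4
R=np.array([[np.cos(th),-np.sin(th)],[np.sin(th),np.cos(th)]]); c=np.array(c)
print("yaw",th)
for f in((-75,-82),(-75,82),(40,90)): print(f,c+R@f)
for n in("top","scene"):
    Q=np.load(n+".npy").reshape(-1,3); L=(Q[:,:2]-c)@R
    f=(abs(L[:,0]-40)<75)&(Q[:,2]>85)&(Q[:,2]<280)&(abs(L[:,1]-60)<130)
    F=np.c_[L[f],Q[f,2]]; print(n,len(F),F.min(0),F.max(0))
    if len(F)>10:
        p=np.polyfit(F[:,2],F[:,1],1); print("y=f(z)",p,"angle",np.arctan2(1,-p[0])," at z74",np.polyval(p,74), "std",np.std(F[:,1]-np.polyval(p,F[:,2])))
np.savez("pose",c=c,R=R,th=th)
```

```text
deck z 72.00875463069173
(539.6702880859375, -45.69059753417969) (229.5561981201172, 231.06053161621094) 73.06047058105469
[ 445.70504524 -107.26035709   50.3786484 ]
[491.83883094  53.70207546  51.5374264 ]
yaw -0.29565056209903773
(-75, -82) [ 444.0326241  -102.28067819]
(-75, 82) [491.81603274  54.60382028]
(40, 90) [604.15740221  28.75006415]
top 1410 [-27.90237028  67.00933364  85.0769699 ] [108.20247612  89.73551297 246.64320955]
y=f(z) [ -0.12501937 100.19436287] angle 1.4464222590641225  at z74 90.94292940001513 std 0.6530790163058308
scene 568 [-29.58210753  69.83370296  85.08465264] [110.02820487  91.33089024 248.45179541]
y=f(z) [ -0.12505704 101.6224828 ] angle 1.4463851689885778  at z74 92.36826175415335 std 0.6508516683234872
```

Scale centre is (539.7, -45.7), yaw -0.296, and the flap angle is 1.446. Next I rise, close the fingers, and cross over to the flap's outer (left) side, with the closing axis turned along the hinge.

```bash
python3 -m handwheel '0 0 0.8 0 1; 0 0 0.8 0 1; 0 0 0.8 0 1; 0.58 0.8 0 1 1; 0.58 0.8 0 1 1; 0.58 0.8 0 1 1; 0.58 0.8 0 1 1; 0.58 0.8 0 1 1; 0.58 0.8 0 1 1; 0.58 0.8 0 1 1; 0.58 0.8 0 1 1; 0.58 0.8 0 1 1' 10
python3 -m handwheel '0.58 0.8 0 1 1; 0.58 0.8 0 0.5 1; 0.58 0.8 0 0 1; 0.58 0.8 0 0 1; 0.58 0.8 0 0 1; 0.58 0.8 0 0 1; 0.58 0.8 0 0 1; 0.58 0.8 0 0 1; 0.58 0.8 0 0 1; 0 0 0 0 1; 0 0 0 0 1'
```

```text
clock: 1.1
eef_pos: [403.6, -224.7, 301.4]
eef_rot: [-3.141, -0.0, 1.15]
wrist_force: [0.3, -0.7, -0.3]
finger_gap: 17.5
finger_force: 0.0
clock: 2.02
eef_pos: [612.0, 62.9, 299.9]
eef_rot: [-3.139, 0.001, 1.28]
wrist_force: [0.1, -1.6, -0.0]
finger_gap: 0.4
finger_force: 0.0
```

```bash
python3 -m handwheel '0 0 -0.8 0 1; 0 0 -0.8 0 1; 0 0 -0.8 0 1; 0 0 0 0 1'
python3 - <<'E'
from h import *
d=np.load("pose.npz");c,R=d["c"],d["R"]
p=np.array(read_state()["eef_pos"])
def tgt(a,r=135): return np.r_[c+R@[38,90-r*np.cos(a)+np.sin(a)+8],74+r*np.sin(a)+np.cos(a)]
prev=p
for a in [1.5,*np.linspace(1.4,0,16)]:
    t=tgt(a); print(round(a,2),np.round(t,0),np.round((t-prev)/40,2)); prev=t
E
```

```text
clock: 2.35
eef_pos: [609.1, 60.2, 199.5]
eef_rot: [-3.133, 0.003, 1.276]
wrist_force: [0.1, -0.4, -1.0]
finger_gap: 0.3
finger_force: 0.0
1.5 [602.  29. 209.] [-0.17 -0.78  0.23]
1.4 [598.  16. 207.] [-0.1  -0.32 -0.04]
1.31 [595.   4. 205.] [-0.09 -0.29 -0.07]
1.21 [591.  -7. 201.] [-0.09 -0.29 -0.09]
1.12 [588. -18. 196.] [-0.08 -0.28 -0.12]
1.03 [584. -29. 190.] [-0.08 -0.27 -0.15]
0.93 [581. -39. 183.] [-0.08 -0.25 -0.17]
0.84 [579. -48. 175.] [-0.07 -0.23 -0.2 ]
0.75 [576. -57. 166.] [-0.07 -0.22 -0.22]
0.65 [574. -65. 157.] [-0.06 -0.2  -0.24]
0.56 [571. -72. 147.] [-0.05 -0.17 -0.26]
0.47 [570. -78. 136.] [-0.05 -0.15 -0.27]
0.37 [568. -83. 124.] [-0.04 -0.12 -0.29]
0.28 [567. -87. 112.] [-0.03 -0.1  -0.3 ]
0.19 [566. -90. 100.] [-0.02 -0.07 -0.31]
0.09 [565. -92.  88.] [-0.01 -0.04 -0.31]
0.0 [565. -92.  75.] [-0.   -0.02 -0.31]
```

```bash
python3 -m handwheel '-0.1 -0.4 0.12 0 1; -0.07 -0.38 0.11 0 1; -0.1 -0.32 -0.04 0 1; -0.09 -0.29 -0.07 0 1; -0.09 -0.29 -0.09 0 1; -0.08 -0.28 -0.12 0 1; -0.08 -0.27 -0.15 0 1; -0.08 -0.25 -0.17 0 1; -0.07 -0.23 -0.2 0 1'
python3 -m handwheel '-0.07 -0.22 -0.22 0 1; -0.06 -0.2 -0.24 0 1; -0.05 -0.17 -0.26 0 1; -0.05 -0.15 -0.27 0 1; 0 0 0 0 1'
```

```text
clock: 3.1
eef_pos: [580.9, -48.1, 180.3]
eef_rot: [-3.141, 0.0, 1.277]
wrist_force: [0.4, -0.2, 2.5]
finger_gap: 0.7
finger_force: 0.8
clock: 3.52
eef_pos: [570.8, -77.4, 138.6]
eef_rot: [-3.138, 0.001, 1.276]
wrist_force: [0.1, -0.1, -0.1]
finger_gap: 0.3
finger_force: 0.0
```

```bash
python3 -m handwheel '-0.04 -0.12 -0.29 0 1; -0.03 -0.1 -0.3 0 1; -0.02 -0.07 -0.31 0 1; -0.01 -0.04 -0.2 0 1; 0 0 -0.2 0 1; 0 0 -0.15 0 1; 0 0 0 0 1'
python3 -m handwheel '0 0 -0.1 0 1; 0 0 -0.08 0 1; 0 0 0 0 1'
```

```text
clock: 4.1
eef_pos: [567.7, -89.5, 82.1]
eef_rot: [-3.14, 0.0, 1.277]
wrist_force: [0.0, -1.0, 0.0]
finger_gap: 0.2
finger_force: 0.0
clock: 4.35
eef_pos: [568.1, -89.7, 75.9]
eef_rot: [-3.141, -0.0, 1.277]
wrist_force: [0.2, 0.5, -0.6]
finger_gap: 0.6
finger_force: 0.0
```

```bash
python3 -m handwheel '0 0 -0.04 0 1; 0 0 -0.04 0 1; 0 0 0 0 1; 0 0 0 0 1; 0 0 0 0 1'
```

```text
clock: 4.77
eef_pos: [568.4, -89.7, 75.0]
eef_rot: [3.14, -0.0, 1.277]
wrist_force: [-9.4, 1.8, 20.0]
finger_gap: 0.8
finger_force: 9.7
```

Contact is firm at z = 75 (20 N), so the flap is down. I'll lift, back towards the tare recess, and look.

```bash
python3 -m handwheel '0 0 0.4 0 1; 0 0 0.8 0 1; 0 0 0.9 0 1; -0.9 -0.08 0 0 1; -0.9 -0.08 0 0 1; -0.9 -0.08 0 0 1; -0.4 -0.08 0 0 1; 0 0 0 0 1; 0 0 0 0 1'
python3 - <<'E'
from h import *
im,d,P=cloud("wrist"); np.save("wrist.npy",P); im2,_,P2=cloud("top"); np.save("top2.npy",P2)
cv2.imwrite("pics/w1.png",np.hstack([cv2.resize(im,(400,300)),cv2.resize(im2[110:310,220:420],(300,300))])[:,:,::-1])
Z=np.load("pose.npz"); Q=P2.reshape(-1,3); L=(Q[:,:2]-Z["c"])@Z["R"]
f=(abs(L[:,0]-40)<60)&(L[:,1]>-50)&(L[:,1]<80)&(Q[:,2]<90); print("flap z",np.nanpercentile(Q[f,2],[5,50,95]), np.polyfit(L[f,1],Q[f,2],1))
E
```

```text
clock: 5.52
eef_pos: [444.3, -102.8, 157.7]
eef_rot: [3.14, -0.0, 1.276]
wrist_force: [-0.2, -0.4, 0.8]
finger_gap: 0.5
finger_force: 0.0
flap z [72.84800856 74.87830404 76.90275545] [1.05990691e-03 7.48506362e+01]
```

View pics/w1.png

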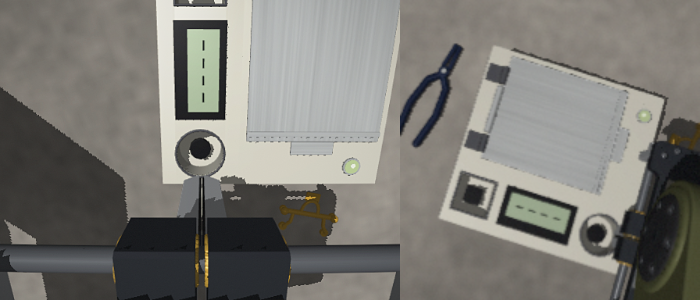

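The left half (wrist view) shows the flap lying shut and the tare recess centred at about (200,153), with the fingers just short of it. The right half (top view) also shows the flap shut. Next I measure the key centre from the wrist depth.

Run:
```python
from h import *
P=np.load("wrist.npy"); v,u=np.mgrid[0:384,0:512]
roi=(abs(u-256)<40)&(abs(v-196)<40)
k=P[roi&(abs(P[...,2]-52)<3)]; h=P[roi&(P[...,2]<66)&(P[...,2]>30)]
for n,q in(("key",k),("recess",h)): print(n,len(q),cv2.minEnclosingCircle(q[:,:2].astype('float32')),q.mean(0))
Z=np.load("pose.npz")
m=(abs(P[...,2]-72)<1.3); print(read_state()["eef_pos"])
```

```text
key 705 ((442.0531005859375, -102.62857055664062), 23.978776931762695) [ 441.49837474 -104.96544904   51.25246416]
recess 2461 ((442.1487121582031, -102.48497772216797), 24.06825065612793) [ 440.5600684  -107.37868558   45.5754389 ]
[ 444.96981621 -102.56324471  157.27704102]
```

```bash
python3 -m handwheel '-0.06 0 -0.8 0 1; 0 0 -0.8 0 1; 0 0 -0.5 0 1; 0 0 -0.3 0 1; 0 0 0 0 1; 0 0 0 0 1'
```

```text
clock: 6.12
eef_pos: [442.2, -102.4, 60.8]
eef_rot: [-3.14, -0.0, 1.277]
wrist_force: [1.5, -0.6, -0.3]
finger_gap: 0.5
finger_force: 0.0
```

```bash
python3 -m handwheel '0 0 -0.15 0 1; 0 0 -0.12 0 1; 0 0 -0.08 0 1; 0 0 0 0 1; 0 0 0 0 1'; python3 -m handwheel '0 0 -0.03 0 1; 0 0 0 0 1; 0 0 0 0 1; 0 0 0 0 1; 0 0 0 0 1; 0 0 0 0 1; 0 0 0 0 1'
```

```text
clock: 6.53
eef_pos: [442.3, -102.7, 47.5]
eef_rot: [3.14, -0.0, 1.277]
wrist_force: [4.1, -0.7, 3.3]
finger_gap: 0.2
finger_force: 1.8
clock: 7.12
eef_pos: [442.3, -102.7, 46.2]
eef_rot: [3.14, -0.0, 1.277]
wrist_force: [4.5, 1.0, 5.4]
finger_gap: 0.3
finger_force: 2.8
```

The key is fully down (z = 46.2, 5.4 N) and has been held for about 0.5 s. I'll hold it a little longer with a slight extra push, then let go and retreat.

```bash
python3 -m handwheel '0 0 -0.02 0 1; 0 0 0 0 1; 0 0 0 0 1; 0 0 0 0 1'; python3 -m handwheel '0 0 0.2 0 1; 0 0 0.4 0 1; 0 0 0.8 0 1; 0 0 0.9 0 1; 0 0 0.9 0 1; -0.8 -0.4 0.3 0 1; -0.8 -0.4 0 0 1; -0.8 -0.4 0 0 1; 0 0 0 0 1; 0 0 0 0 1; 0 0 0 0 1; 0 0 0 0 1'
python3 - <<'E'
from h import *
a=np.load("top.npy"); im,_,b=cloud("top"); cv2.imwrite("pics/end.png",cv2.resize(im[100:310,180:460],(640,480))[:,:,::-1])
Z=np.load("pose.npz"); Q=b.reshape(-1,3); L=(Q[:,:2]-Z["c"])@Z["R"]
f=(abs(L[:,0]-40)<60)&(L[:,1]>-50)&(L[:,1]<80); print(np.polyfit(L[f,1],Q[f,2],1))
for y in(-82,82):
    g=np.hypot(L[:,0]+75,L[:,1]-y)<9; print(y,np.nanmedian(Q[g,2]))
E
```

```text
clock: 7.45
eef_pos: [442.3, -102.7, 46.0]
eef_rot: [3.14, -0.0, 1.277]
wrist_force: [-0.4, 1.1, 16.3]
finger_gap: 0.4
finger_force: 7.8
clock: 8.45
eef_pos: [346.2, -150.2, 184.8]
eef_rot: [-3.141, -0.0, 1.278]
wrist_force: [0.1, -0.5, -0.3]
finger_gap: 0.3
finger_force: 0.0
[1.72508457e-04 7.48313534e+01]
-82 51.66698147699924
82 51.94048975407645
```

View pics/end.png

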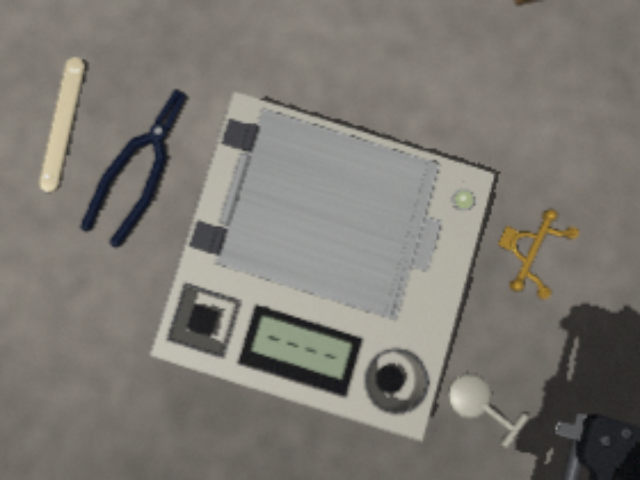

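The flap lies shut. Both keys are up (tare at (392,378), standby at (205,320)), and the bench parts look undisturbed.

```bash
python3 -c "from cell import sign_off; print(sign_off())"
```

```text
the job is handed in; nothing more can be done
None
```

The job is handed in at about 8.5 s: the flap was pushed shut without a slam, and the tare key was held fully down for over half a second and is up again; the standby key and bench parts look unmoved in the last picture (the tray is hidden under the flap), and no verdict came back.

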